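# Clamp a lock cylinder in the cylinder vice

### The job

Pick up the lock cylinder that stands on the open desk in front of the cylinder vice and stand it, cam upwards, in the slot of the vice's cradle. Then turn the black knob clockwise, going along with it as it travels with the sliding jaw, until the jaw has pushed the cylinder up against the end stop and holds it finger-tight, with about 15 N (never over 40 N, or the plug will bind); drive the jaw by the knob, not by pushing on its saddle. Leave the cylinder clamped upright in the slot, let go, and do not disturb the bottle, screwdriver and padlock.

Things in the scene. Friction and masses are not known exactly. Their poses are not given: they have to be found in the camera images.
- lock: Brushed-metal euro lock cylinder on its narrow edge, 160 g. Origin: centre of its underside; y along its length (62 mm between the end faces that get clamped; both ends alike), z up. 10 mm wide near the foot, widening evenly to the round barrel: 17 mm wide at 25 mm height, top at 33 mm; the cam in mid-length reaches 43 mm. Grasp across the barrel, fingertips about 14 mm up.
- vice: Grey cylinder vice fixed to the desk, base 106 x 230 x 14 mm. Origin: centre of its underside. y runs along its slide from the knob end to the end stop, x across it (away from the robot), z up. The end stop, 54 mm high, has a brass pad whose face is at y = 77 mm less 0 to 3 mm of shims, a thickness not known beforehand: where the jaw closes must be felt.
- seat (a point): Middle of the cradle's slot floor, at vice x 0, y 42, z 16 mm: set the lock's origin down here, its y along vice y (either way round); the jaw then pushes it along the slot to the stop, 4 to 1 mm. The slot is 14 mm wide up to 6 mm above the floor, with sloping lips to about 21 mm wide at 10 mm; it runs from vice y = -5 to 73 mm. The robot's fingers should stay above the lips.
- jaw: Sliding jaw: aluminium saddle (78 x 60 mm, top 44 mm above the desk) whose nose carries a sprung brass pad. Origin: pad face, at slot floor height (pad 11 to 32 mm above); axes as the vice. Slides along vice y towards the stop: origin at y = -12 mm wound right back, +22 mm at full travel; starts 0 to 10 mm forward. 30 N of drag; stays where left; 0.5 mm past contact is about 20 N.
- knob_grip (a point): Middle of the black fluted feed knob (38 mm diameter, 26 mm high, upright), 63 mm above the desk (underside 50 mm, saddle top 44 mm), 64 mm from the jaw's origin towards vice -y. It rides on the jaw: each radian clockwise (from above) moves jaw and knob 10 mm to the stop. Turning takes 0.3 N m for the drag (less is felt at a standstill), plus 0.01 N m per N of clamping.
- oil_bottle: Small oil bottle with a red spout, 43 mm diameter, 130 mm high, standing behind the vice. Origin: centre of its underside.
- screwdriver: Yellow screwdriver, 25 x 149 x 23 mm, lying to the left of the work. Origin: its middle, on the desk; y along its length.
- padlock: Brass padlock lying flat behind the vice, 60 x 40 x 14 mm. Origin: its middle, on the desk.

How it is judged:
On the way:
1. the cylinder stands in the slot, let go, the jaw not yet on it (z of lock in the frame of vice between 0.014 and 0.0185 m and x of lock in the frame of vice between -0.004 and 0.004 m and angle between lock's own z axis and vertical below 0.12 rad and contact force between the fingers and lock below 0.2 N and contact force between jaw and lock below 1 N), for 0.2 s.
At the end, for the whole second after the job is handed in: The lock stands upright (within 7 degrees) in the cradle's slot, foot on the cradle floor (within 2 mm), against the end stop, lengthwise along the vice, at rest, and the jaw presses on it with 8 to 23 N with the robot off (contact force between jaw and lock between 8 and 23 N and z of lock in the frame of vice between 0.014 and 0.0185 m and x of lock in the frame of vice between -0.004 and 0.004 m and y of lock in the frame of vice above 0.041 m and angle between lock's own z axis and vertical below 0.12 rad and angle between the y axis of lock and the y axis of vice, either way round below 0.12 rad and linear speed of lock below 0.01 m/s); the robot touches nothing.
It fails at once if the cylinder is squeezed with more than 40 N (contact force between jaw and lock above 40 N).
It fails at once if the fingers push on the saddle with more than 20 N (contact force between the fingers and jaw_c1 above 20 N).
It fails at once if the oil bottle is disturbed (distance of oil_bottle from where it was at the start of the episode above 0.02 m).
It fails at once if the screwdriver is disturbed (distance of screwdriver from where it was at the start of the episode above 0.02 m).
It fails at once if the padlock is disturbed (distance of padlock from where it was at the start of the episode above 0.02 m).
It also fails if it takes over 72 s, if anything falls off the work surface, if the arm or the gripper's body presses on something with over 40 N, if the wrist force passes 120 N, or if a joint passes its speed limit or range.

### The arm

A 7-joint arm with a two-finger parallel gripper is mounted at the origin on a cart in front of the work surface, level with it; the furniture and walls round the work are solid. World frame = base frame: x ahead of the robot, y to its left, z up, the work surface at z = 0. Lengths are in m, angles in rad, forces in N, time in s.
With the tool pointing down it reaches from about 0.4 to 0.875 m from the base axis. Payload 19.3 kg.
Tool frame: the origin (TCP) lies at the very end of the fingers, on their centre line; the grasp point (between the pads) lies 19 mm behind it; z points along the fingers, y is the line along which they close (so a half turn about z gives the same grasp; the last joint's range is limited). The gripper opens to 85 mm and grips with 20 to 120 N. Pads are 22 mm wide; open, the fingers measure 114 mm over their backs; the gripper's body (76 mm by 85 mm) begins 54 mm behind the grasp point. The pads swing forward as they close: fully open they stand 13 mm farther back than shut.
Start: joints at [-1.178, 0.521, -0.036, 1.599, 0.021, 1.021, -0.113], TCP at [0.279, 0.559, 0.231] pointing down, gripper open.
Joint ranges: [-2.91, 2.91], [-0.3, 2.13], [-1.5, 1.42], [0.17, 2.43], [-1.26, 4.41], [0.16, 1.93], [-2.52, 2.52]. Speed limits (rad/s): [1.89, 1.89, 2.39, 2.39, 3.01, 3.01, 3.01].

### API

Orientations are given as [roll, pitch, yaw] about the fixed x, y, z axes, in that order (R = Rz(yaw) Ry(pitch) Rx(roll)).
In Python, from workcell import bot gives the robot as it stands.
- The arm moves only by the shell command python3 -m crank 'ROWS' [FORCE]. ROWS is a JSON object of lists of equal length, an entry for each row: "travel": the shift along the world's x, y, z in cm, a list of three; "turn": the turn, a rotation vector about the world's x, y, z in degrees, a list of three; "gripper": the closure, from 0 (fully open) to 1 (shut). A call has exactly 5 rows; each row is the pose to reach, as a shift and turn from the pose commanded when the call began; what a row does not reach only later rows make up. A row lasts 1/10 s, in which the tool goes at most 50 mm and 8.59 degrees, less where a joint would pass 70% of its speed; a pose out of reach is approached as far as the arm can. A call with a gripper value outside its range is refused whole. The fingers move at their own pace and stop on an object; FORCE is the grip in N (left out, the last holds). Time passes only in rows, so rows that repeat a pose let the fingers close, or fill a call up. It gives the time, the measured TCP pose, the force, the opening and the grip force at its end, in the units of the state.
- bot.observe(): the state, without advancing time (a new reading comes with each control period).
- bot.grab_frame(name): name is "scene" or "top" or "wrist"; returns a dict with "pixels" (400x640x3 uint8, red, green, blue), "fx", "fy", "cx", "cy" (pixels), "extrinsics" (4x4, takes a point from world to camera coordinates). Camera axes: x right, y down, z forward; pixel columns grow to the right and rows downward; lengths in m; the calibration is good to about 2 mm. A picture is of the moment at which its call begins. There is no depth.
- bot.job_done(): hands the job in; it is judged then, once.
The state is a dict: "clock": time; "qpos": joint angles; "qd": joint speeds; "joint_efforts": joint torques, N m; "position": TCP position; "tool_rot": TCP orientation; "force": force on the tool from outside, world axes, zero at the start; "moment": the same for the moment, N m; "grip_width": finger opening in m; "finger_force": force on a finger pad.
Only numpy, scipy, OpenCV 4.12 (cv2) and the standard library are available. Lean on these libraries where they do the work, as an engineer would, in place of code of your own. Each camera call takes 0.05 s, during which the arm holds its last target. There are 200 camera calls.

## Working session

There is one attempt and no reset: what is moved stays moved. The work goes in short steps, Python scripts to look and compute and a shell command to move; the robot and the scene stay as the last step left them, time stands still between calls to the robot, and variables do not carry over. Pictures are saved under pics/ and viewed, at most 12 in all, crops included, and the job is handed in when it is done.

```bash
mkdir -p pics; ls
cat > h.py <<'E'
import numpy as np,cv2
from workcell import bot
def grab(n,f=None):
    d=bot.grab_frame(n)
    if f: cv2.imwrite('pics/'+f,d['pixels'][:,:,::-1])
    return d
def ray(d,u,v,z):
    E=np.array(d['extrinsics']);R,t=E[:3,:3],E[:3,3]
    c=-R.T@t; r=R.T@np.array([(u-d['cx'])/d['fx'],(v-d['cy'])/d['fy'],1])
    return c+r*(z-c[2])/r[2]
def proj(d,p):
    E=np.array(d['extrinsics']);q=E[:3,:3]@np.array(p)+E[:3,3]
    return d['fx']*q[0]/q[2]+d['cx'],d['fy']*q[1]/q[2]+d['cy']
E
python3 - <<'E'
from h import *
s=bot.observe();print(s)
for n in('top','scene'):
    d=grab(n,n+'0.png');print(n,d['fx'],d['cx'],d['cy'],np.round(d['extrinsics'],3).tolist())
np.save('top.npy',d['pixels'])
E
```

```text
pics
{'clock': 0.0, 'qpos': array([-1.17821196,  0.52202314, -0.03632128,  1.59999045,  0.02118196,
        1.0211585 , -0.11277512]), 'qd': array([ 0.00055015,  0.00148622, -0.00079562,  0.00023357, -0.00202283,
       -0.00020945, -0.00027595]), 'joint_efforts': array([ 6.77204844e-04, -9.27104974e+01,  1.98045239e+00, -3.69926727e+01,
        1.79423840e-02,  8.29517405e-03,  4.94807352e-05]), 'position': array([0.27890227, 0.55892689, 0.23072642]), 'tool_rot': array([-3.14039994e+00,  7.51915233e-05,  2.67880818e+00]), 'force': array([ 0.7687315 , -0.33335178,  0.1127618 ]), 'moment': array([ 0.01420061, -0.03172944, -0.0099116 ]), 'finger_force': 0.0, 'grip_width': 0.08553720111182257}
top 378.99522905157505 307.1208515802314 196.67368350551735 [[-0.016, -1.0, 0.008, 0.322], [-0.997, 0.016, -0.074, 0.562], [0.074, -0.009, -0.997, 0.937], [0.0, 0.0, 0.0, 1.0]]
scene 502.4579180466768 320.48746353944364 206.01847129032413 [[-0.849, -0.528, 0.01, 0.656], [-0.304, 0.475, -0.826, 0.058], [0.431, -0.704, -0.564, 1.209], [0.0, 0.0, 0.0, 1.0]]
```

View pics/top0.png

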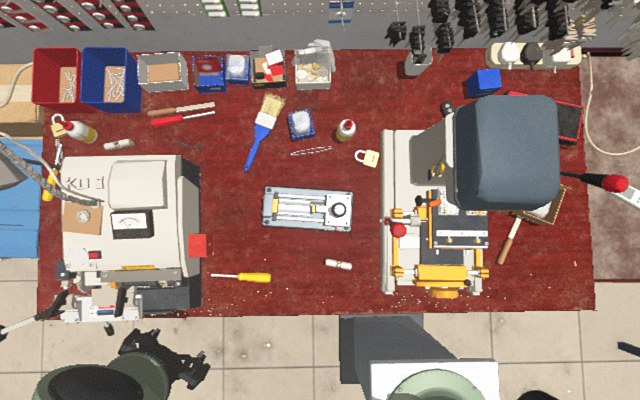

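View pics/scene0.png

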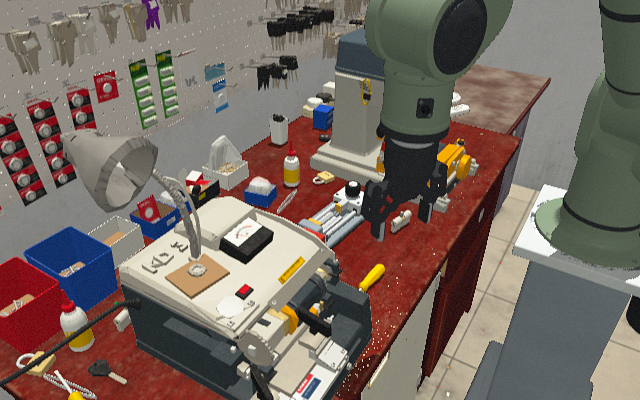

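The top view shows the vice at about (307,209) with the knob at its right end (338,210). The lock is at (338,264), the screwdriver at (240,277), the bottle at (346,130) and the padlock at (367,158).

Run:
```python
from h import *
d=grab('top');im=d['pixels'].astype(int)
bg=im.copy()
R,G,B=im[...,0],im[...,1],im[...,2]
m=((G>60)|((R<60))).astype(np.uint8)   # not red desk
def comp(box):
    x0,y0,x1,y1=box;mm=np.zeros_like(m);mm[y0:y1,x0:x1]=m[y0:y1,x0:x1]
    n,l,st,c=cv2.connectedComponentsWithStats(mm)
    k=1+np.argmax(st[1:,4]);ys,xs=np.nonzero(l==k)
    return st[k],cv2.minAreaRect(np.stack([xs,ys],1).astype(np.float32))
for n,b,z in(('vice',(250,175,365,240),.014),('lock',(318,252,360,276),.025),('driver',(205,265,280,288),.01),('bottle',(330,112,362,147),.06),('pad',(350,145,382,170),.014)):
    st,r=comp(b);print(n,st,r)
    P=np.array([ray(d,*p,z)for p in cv2.boxPoints(r)]);print(np.round(P[:,:2],4).tolist(),ray(d,*r[0],z).round(4))
c=cv2.resize(d['pixels'][170:290,250:370],None,fx=5,fy=5,interpolation=cv2.INTER_CUBIC)
cv2.imwrite('pics/c1.png',c[:,:,::-1])
```

```text
vice [ 261  175  104   65 4946] ((312.5, 207.0), (64.0, 103.0), 90.0)
[[0.6251, 0.4294], [0.6211, 0.1667], [0.4587, 0.1711], [0.463, 0.4306]] [0.5415 0.2996 0.014 ]
lock [325 257  28  14 242] ((338.6538391113281, 262.2307434082031), (28.04460906982422, 11.96308422088623), 11.309932708740234)
[[0.3958, 0.2745], [0.4246, 0.2681], [0.4099, 0.2001], [0.3812, 0.2066]] [0.4029 0.2373 0.025 ]
driver [205 265  75  23 975] ((242.0, 276.0), (22.0, 74.0), 90.0)
[[0.4002, 0.572], [0.397, 0.3863], [0.3425, 0.3869], [0.3457, 0.5718]] [0.3713 0.4793 0.01  ]
bottle [333 112  29  35 568] ((347.0, 129.0), (34.0, 28.0), 90.0)
[[0.7724, 0.2461], [0.7714, 0.1772], [0.6867, 0.1795], [0.6877, 0.2479]] [0.7294 0.2127 0.06  ]
pad [354 145  28  25 466] ((367.5, 157.0), (24.0, 27.0), 90.0)
[[0.6991, 0.1902], [0.6981, 0.1208], [0.6359, 0.1227], [0.637, 0.1918]] [0.6674 0.1564 0.014 ]
```

View pics/c1.png

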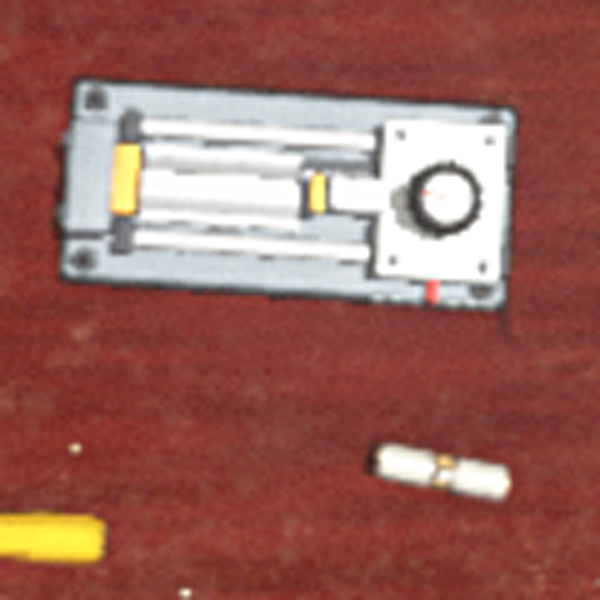

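The crop shows the vice base corners at (78,80), (517,105), (500,305) and (62,280), the knob at (445,198), and the lock running from (375,460) to (510,485). The brass stop is on the left.

Run:
```python
from h import *
d=grab('top')
c=lambda u,v,z:ray(d,(u+.5)/5-.5+250,(v+.5)/5-.5+170,z)
K=np.array([c(*p,.014) for p in((78,80),(517,105),(500,305),(62,280))])[:,:2]
print('vice',K.mean(0),'len',np.linalg.norm(K[0]-K[1]),np.linalg.norm(K[1]-K[2]))
y=(K[0]-K[1])+(K[3]-K[2]);y/=np.linalg.norm(y);x=np.array([y[1],-y[0]])
print('vice yaw deg',np.degrees(np.arctan2(-y[0],y[1])),'seat',K.mean(0)+.042*y)
k=c(449,198,.076)[:2];print('knob',k,'in vice',(k-K.mean(0))@x,(k-K.mean(0))@y)
for a in((c(378,460,.025),c(508,483,.025)),):
    v=a[0]-a[1];print('lock',(a[0]+a[1])/2,np.linalg.norm(v),np.degrees(np.arctan2(-v[0],v[1])))
print(bot.observe()['position'])
```

```text
vice [0.53908361 0.31235966] len 0.2237382107829536 0.10185398883814605
vice yaw deg -4.17737345769652 seat [0.54214307 0.35424808]
knob [0.5323591  0.23727707] in vice -0.0012372976096533842 -0.07537296368987674
lock [0.39878043 0.23855108 0.025     ] 0.06543241456820698 -10.911422375968602
[0.27894765 0.55907918 0.23094298]
```

```bash
python3 -m crank '{"travel":[[1.2,-3.2,0],[2.4,-6.4,0],[3.6,-9.6,0],[4.8,-12.8,0],[6,-16,0]],"turn":[[0,0,-7.4],[0,0,-14.8],[0,0,-22.2],[0,0,-29.6],[0,0,-37]],"gripper":[0,0,0,0,0]}'
python3 -m crank '{"travel":[[1.2,-3.2,0],[2.4,-6.4,0],[3.6,-9.6,0],[4.8,-12.8,-1],[6,-16,-1]],"turn":[[0,0,-7.4],[0,0,-14.8],[0,0,-22.2],[0,0,-29.6],[0,0,-37.4]],"gripper":[0,0,0,0,0]}'
python3 -m crank '{"travel":[[0,0,-2],[0,0,-4],[0,0,-5],[0,0,-5],[0,0,-5]],"turn":[[0,0,0],[0,0,0],[0,0,0],[0,0,0],[0,0,0]],"gripper":[0,0,0.2,0.3,0.3]}'
python3 - <<'E'
from h import *
d=grab('wrist','w1.png');s=bot.observe();print(s['position'],s['tool_rot'],s['qpos'],s['grip_width'],s['force'],d['fx'],d['cx'],d['cy'],np.round(d['extrinsics'],3).tolist())
E
```

```text
clock: 0.7
position: [0.3393, 0.3978, 0.2313]
tool_rot: [-3.142, -0.0, 2.028]
force: [1.2, 0.0, 0.4]
grip_width: 0.0852
finger_force: 0.0
clock: 1.2
position: [0.399, 0.2377, 0.2206]
tool_rot: [-3.141, 0.001, 1.375]
force: [1.3, 0.0, 0.3]
grip_width: 0.0853
finger_force: 0.0
clock: 1.7
position: [0.3992, 0.2394, 0.1717]
tool_rot: [3.142, -0.0, 1.38]
force: [0.7, 0.3, 0.1]
grip_width: 0.0599
finger_force: 0.0
[0.39934805 0.23953803 0.17195944] [ 3.14109328e+00 -6.06343641e-04  1.38046120e+00] [-0.91340078  0.37247289  0.31071251  2.07905254 -0.17103958  0.71287628
 -0.68326858] 0.05967022330881644 [ 0.44935512 -0.25781173 -0.30031037] 359.715210905642 321.4398099822205 202.31912046382197 [[0.982, -0.188, 0.001, -0.347], [-0.178, -0.928, 0.328, 0.271], [-0.061, -0.322, -0.945, 0.426], [0.0, 0.0, 0.0, 1.0]]
```

View pics/w1.png

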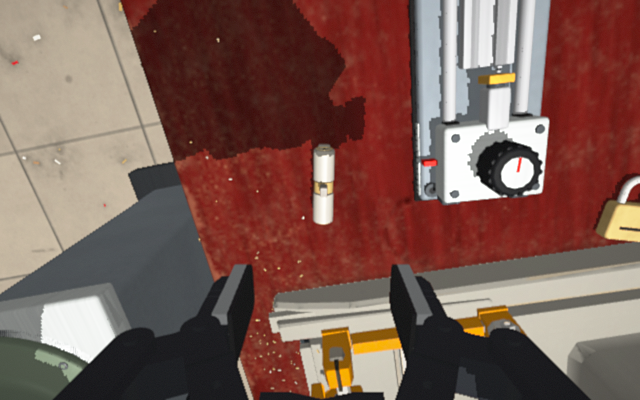

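Wrist view: the lock is at (323,147)–(323,222), aligned with the fingers. The knob cap is at (519,175) and the vice jaw pad at (497,78).

Run:
```python
from h import *
d=grab('wrist');im=d['pixels'].astype(int)
m=np.zeros((400,640),np.uint8);m[135:235,300:345]=(im[...,1]>75)[135:235,300:345]
n,l,st,c=cv2.connectedComponentsWithStats(m);k=1+np.argmax(st[1:,4]);ys,xs=np.nonzero(l==k)
r=cv2.minAreaRect(np.stack([xs,ys],1).astype(np.float32));print(r)
b=cv2.boxPoints(r);P=np.array([ray(d,*p,.025) for p in b]);print(P.round(4)[:,:2].tolist(),ray(d,*r[0],.02),ray(d,*r[0],.03))
vx,vy,_,_=cv2.fitLine(np.stack([xs,ys],1).astype(np.float32),cv2.DIST_L2,0,.01,.01).ravel()
a=ray(d,*r[0],.025);e=ray(d,r[0][0]-vx*30*np.sign(vy),r[0][1]-vy*30*np.sign(vy),.025)-a;print('yaw',np.degrees(np.arctan2(-e[0],e[1])))
print('knob',ray(d,519,174,.076))
print(proj(d,[.399,.2386,.02]))
```

```text
((323.1460876464844, 184.52838134765625), (21.376134872436523, 80.97073364257812), 0.9877604246139526)
[[0.3843, 0.2057], [0.3993, 0.2747], [0.4162, 0.2712], [0.4025, 0.2018]] [0.40063457 0.23823602 0.02      ] [0.40112518 0.24111819 0.03      ]
yaw -11.832517894639695
knob [0.53624994 0.2364891  0.076     ]
(np.float64(321.1812119534824), np.float64(184.472846954799))
```

```bash
python3 -m crank '{"travel":[[0.1,0,-3.5],[0.1,0,-7],[0.1,0,-10.5],[0.1,0,-13],[0.1,0,-14]],"turn":[[0,0,0],[0,0,-0.4],[0,0,-0.4],[0,0,-0.4],[0,0,-0.4]],"gripper":[0.4,0.4,0.4,0.4,0.4]}' 40
python3 -m crank '{"travel":[[0,0,-1],[0,0,-1.8],[0,0,-1.8],[0,0,-1.8],[0,0,-1.8]],"turn":[[0,0,0],[0,0,0],[0,0,0],[0,0,0],[0,0,0]],"gripper":[0.4,0.5,0.7,0.9,1]}' 40
python3 -m crank '{"travel":[[0,0,0],[0,0,0],[0,0,0],[0,0,0],[0,0,0]],"turn":[[0,0,0],[0,0,0],[0,0,0],[0,0,0],[0,0,0]],"gripper":[1,1,1,1,1]}' 40
```

```text
clock: 2.3
position: [0.3996, 0.239, 0.0299]
tool_rot: [-3.14, 0.001, 1.373]
force: [0.0, -0.1, 1.2]
grip_width: 0.0513
finger_force: 0.0
clock: 2.8
position: [0.4003, 0.2395, 0.014]
tool_rot: [3.141, -0.001, 1.373]
force: [-0.1, -0.9, 1.8]
grip_width: 0.0148
finger_force: 39.1
clock: 3.3
position: [0.4004, 0.2395, 0.0139]
tool_rot: [3.141, -0.001, 1.373]
force: [-0.3, 0.2, 8.5]
grip_width: 0.0146
finger_force: 39.7
```

```bash
python3 -m crank '{"travel":[[0,0,0.5],[0,0,2],[0,0,5],[0,0,9],[0,0,11]],"turn":[[0,0,0],[0,0,0],[0,0,0],[0,0,0],[0,0,0]],"gripper":[1,1,1,1,1]}'
python3 - <<'E'
from h import *
d=grab('wrist','w2.png');s=bot.observe();print(s['position'],s['grip_width'],s['finger_force'],s['force'])
E
```

```text
clock: 3.8
position: [0.4005, 0.2394, 0.1261]
tool_rot: [3.14, -0.002, 1.373]
force: [0.6, -0.0, -2.5]
grip_width: 0.0151
finger_force: 39.4
[0.40130928 0.2399848  0.12786408] 0.015015585438733301 39.42261449381931 [2.76801454 1.03413125 3.16262916]
```

View pics/w2.png

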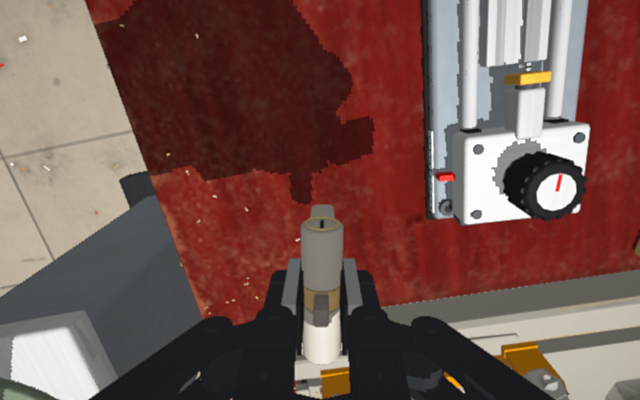

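The lock is held upright, with its near end face at (321,222) and the cam at (321,305). Next I move it over the cradle and measure the vice from there.

```bash
python3 -m crank '{"travel":[[2.8,2.2,0.5],[5.6,4.5,0.5],[8.5,6.8,0.5],[11.3,9,0.5],[14.1,11.4,0.5]],"turn":[[0,0,1.5],[0,0,3],[0,0,4.5],[0,0,6],[0,0,7]],"gripper":[1,1,1,1,1]}'
python3 -m crank '{"travel":[[0,0,0],[0,0,0],[0,0,0],[0,0,0],[0,0,0]],"turn":[[0,0,0],[0,0,0],[0,0,0],[0,0,0],[0,0,0]],"gripper":[1,1,1,1,1]}'
python3 - <<'E'
from h import *
d=grab('wrist','w3.png');s=bot.observe();print(s['position'],s['tool_rot'],s['qpos'],s['force'])
c=cv2.imread('pics/w3.png');cv2.imwrite('pics/w3c.png',cv2.resize(c[0:400,180:500],None,fx=1.5,fy=1.5))
E
```

```text
clock: 4.35
position: [0.5419, 0.3538, 0.1282]
tool_rot: [-3.141, 0.0, 1.496]
force: [0.1, 0.1, -1.6]
grip_width: 0.0151
finger_force: 39.5
clock: 4.85
position: [0.5408, 0.3529, 0.1286]
tool_rot: [-3.142, -0.0, 1.495]
force: [0.0, 0.6, -1.4]
grip_width: 0.0148
finger_force: 39.6
[0.54080336 0.35309226 0.12856253] [-3.14158656e+00 -1.95807618e-04  1.49532463e+00] [-0.8339354   0.68685569  0.25369903  1.63781221 -0.21476863  0.84425353
 -0.56765746] [ 0.22917752  0.04867383 -1.07856535]
```

View pics/w3c.png

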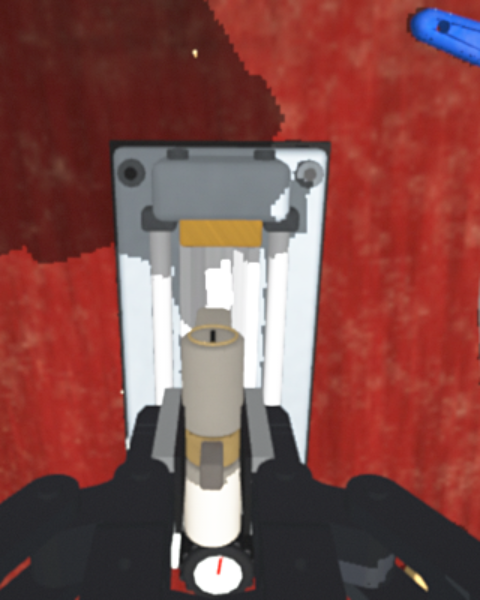

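The end stop's brass pad spans x 180–262 at y≈232 of the crop, and the base corners are (111,143) and (329,143). The lock barrel spans 183–243 at y 345 and 185–241 at y 530, with the knob cap at (218,573).

Run:
```python
from h import *
d=grab('wrist')
c=lambda u,v,z:ray(d,(u+.5)/1.5-.5+180,(v+.5)/1.5-.5,z).round(4)
L,R=c(112,143,.014),c(329,143,.014);print('base',L,R,np.linalg.norm(L-R))
l2,r2=c(127,440,.014),c(309,440,.014);print('base low',l2,r2,np.linalg.norm(l2-r2))
M1,M2=(L+R)/2,(l2+r2)/2;v=M1-M2;print('mids',M1,M2,'yaw',np.degrees(np.arctan2(-v[0],v[1])))
for e in((L-l2),(R-r2)):print(np.degrees(np.arctan2(-e[0],e[1])))
v=R-L;print('yaw end edge',np.degrees(np.arctan2(v[1],v[0])))
for z in(.045,.05,.054):print('pad',c(180,221,z),c(262,221,z))
k=c(218,573,.076);print('knob',k)
print('barrel',c(213,345,.139),c(213,530,.139),c(213,342,.139+.0085),c(213,342,.1475), c(211,483,.1575))
```

```text
base [0.5006 0.4299 0.014 ] [0.5995 0.4225 0.014 ] 0.0991764589002854
base low [0.4875 0.2729 0.014 ] [0.5879 0.2654 0.014 ] 0.10067973976923061
mids [0.55005 0.4262  0.014  ] [0.5377  0.26915 0.014  ] yaw -4.496336822476316
-4.769682044877356
-4.222960538358002
yaw end edge -4.279071622206684
pad [0.5305 0.3975 0.045 ] [0.5649 0.3949 0.045 ]
pad [0.5308 0.3984 0.05  ] [0.5645 0.3959 0.05  ]
pad [0.5311 0.3991 0.054 ] [0.5642 0.3966 0.054 ]
knob [0.5349 0.2386 0.076 ]
barrel [0.543  0.3806 0.139 ] [0.5385 0.3198 0.139 ] [0.5433 0.3851 0.1475] [0.5433 0.3851 0.1475] [0.5402 0.351  0.1575]
```

```bash
python3 -m crank '{"travel":[[0.3,0,-2],[0.3,0,-4],[0.3,0,-6],[0.3,0,-7.5],[0.3,0,-8.2]],"turn":[[0,0,0],[0,0,0],[0,0,0],[0,0,0],[0,0,0]],"gripper":[1,1,1,1,1]}'
python3 -m crank '{"travel":[[0,0,0],[0,0,0],[0,0,-0.2],[0,0,-0.4],[0,0,-0.6]],"turn":[[0,0,0],[0,0,0],[0,0,0],[0,0,0],[0,0,0]],"gripper":[1,1,1,1,1]}'
python3 - <<'E'
from h import *
for n in('wrist','scene','top'):
    d=grab(n,n+'4.png')
    if n=='scene':
        u,v=map(int,proj(d,[.5435,.353,.04]));a=cv2.imread('pics/scene4.png')[v-50:v+50,u-60:u+60];a=cv2.resize(a,(480,400))
    if n=='wrist': b=cv2.imread('pics/wrist4.png')[100:380,230:410];b=cv2.resize(b,(257,400))
cv2.imwrite('pics/m4.png',np.hstack([a,b]));print(bot.observe()['position'],bot.observe()['force'])
E
```

```text
clock: 5.45
position: [0.5435, 0.3529, 0.045]
tool_rot: [-3.14, 0.001, 1.495]
force: [-0.2, -0.0, -1.2]
grip_width: 0.0149
finger_force: 39.6
clock: 5.95
position: [0.5442, 0.3534, 0.0405]
tool_rot: [3.141, -0.0, 1.495]
force: [-0.3, 0.2, -1.0]
grip_width: 0.0149
finger_force: 39.6
[0.54401446 0.35319722 0.04025148] [-0.37789257  0.42108126 -1.55848958]
```

View pics/m4.png

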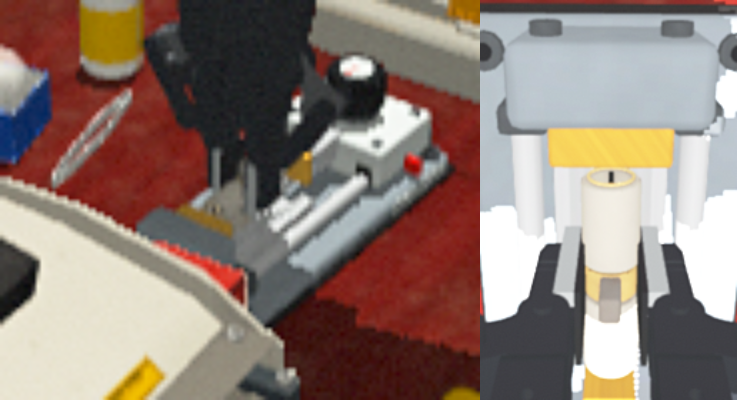

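The wrist view shows the lock centred on the slot and stop (both near x≈611), with its foot at lip height. I'll lower it now.

```bash
python3 -m crank '{"travel":[[0,0,-0.2],[0,0,-0.4],[0,0,-0.6],[0,0,-0.8],[0,0,-0.8]],"turn":[[0,0,0],[0,0,0],[0,0,0],[0,0,0],[0,0,0]],"gripper":[1,1,1,1,1]}'
python3 -m crank '{"travel":[[0,0,-0.1],[0,0,-0.2],[0,0,-0.2],[0,0,-0.2],[0,0,-0.2]],"turn":[[0,0,0],[0,0,0],[0,0,0],[0,0,0],[0,0,0]],"gripper":[1,1,1,1,1]}'
```

```text
clock: 6.6
position: [0.5439, 0.3531, 0.0319]
tool_rot: [-3.141, 0.0, 1.495]
force: [0.1, -0.6, -1.0]
grip_width: 0.0149
finger_force: 39.6
clock: 7.1
position: [0.5441, 0.3533, 0.0303]
tool_rot: [3.142, -0.0, 1.495]
force: [0.2, 0.5, -1.5]
grip_width: 0.0151
finger_force: 39.6
```

```bash
python3 -m crank '{"travel":[[0,0,-0.05],[0,0,-0.1],[0,0,-0.1],[0,0,-0.1],[0,0,-0.1]],"turn":[[0,0,0],[0,0,0],[0,0,0],[0,0,0],[0,0,0]],"gripper":[1,1,1,1,1]}'
python3 -m crank '{"travel":[[0,0,0],[0,0,0],[0,0,0],[0,0,0],[0,0,0]],"turn":[[0,0,0],[0,0,0],[0,0,0],[0,0,0],[0,0,0]],"gripper":[0.8,0.75,0.7,0.65,0.65]}' 20
python3 -m crank '{"travel":[[0,0,1],[0,0,3],[0,0,5],[0,0,7],[0,0,9]],"turn":[[0,0,0],[0,0,0],[0,0,0],[0,0,0],[0,0,0]],"gripper":[0.6,0.6,0.5,0.3,0.3]}'
python3 - <<'E'
from h import *
d=grab('wrist','w5.png');s=bot.observe();print(s['position'],s['qpos'])
t=grab('top');c=t['pixels'][170:290,250:370][:,:,::-1]
a=cv2.imread('pics/w5.png');cv2.imwrite('pics/m5.png',np.hstack([a[:400,160:500],cv2.resize(c,(400,400),interpolation=cv2.INTER_CUBIC)]))
E
```

```text
clock: 7.6
position: [0.5443, 0.3533, 0.0299]
tool_rot: [3.141, -0.0, 1.495]
force: [-2.1, -2.1, 9.3]
grip_width: 0.0149
finger_force: 40.5
clock: 8.1
position: [0.544, 0.3532, 0.0292]
tool_rot: [-3.141, 0.0, 1.495]
force: [-0.2, -0.2, 1.1]
grip_width: 0.0299
finger_force: 0.0
clock: 8.6
position: [0.5441, 0.3532, 0.1209]
tool_rot: [3.141, -0.0, 1.495]
force: [-0.4, 0.2, 0.3]
grip_width: 0.0601
finger_force: 0.0
[0.54541597 0.35388914 0.12413313] [-0.8291607   0.69665274  0.25251891  1.63190272 -0.21773632  0.83639732
 -0.56296046]
```

View pics/m5.png

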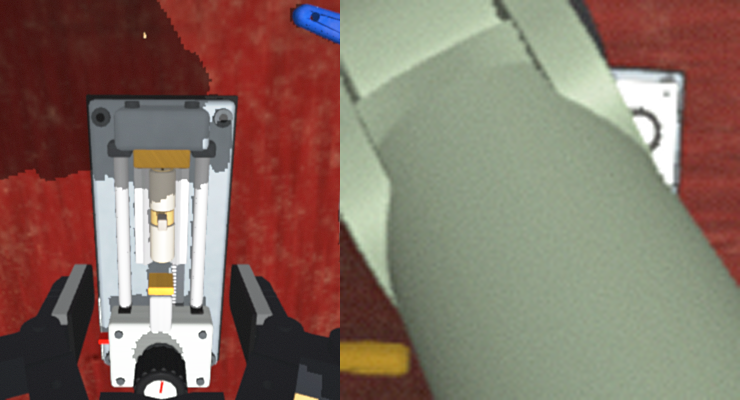

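The lock stands upright in the slot, clear of the jaw (gap between y≈263 and 272). The knob cap is at about pixel (320,384).

Run:
```python
from h import *
d=grab('wrist');im=d['pixels'].astype(int)
sub=im[362:400,290:352];w=((sub.min(2)>190)).astype(np.uint8)
n,l,st,c=cv2.connectedComponentsWithStats(w);print(st[1:].tolist(),c[1:].round(1).tolist())
for v in(384,386):print(ray(d,320.5,v,.076))
print('lock',ray(d,161+160,172,.0405),ray(d,161+160,263,.0405),'jaw pad',ray(d,321,289,.048),ray(d,321,272,.048),ray(d,321,291,.048))
print(proj(d,[.535,.2375,.076]))
```

```text
[[0, 0, 4, 24, 58], [54, 0, 8, 24, 178], [13, 18, 32, 19, 420]] [[0.8, 9.3], [57.8, 11.0], [28.4, 27.5]]
[0.53662565 0.24428234 0.076     ]
[0.5364953  0.24255712 0.076     ]
lock [0.54738965 0.38178465 0.0405    ] [0.54247186 0.31630432 0.0405    ] jaw pad [0.54123286 0.30008575 0.048     ] [0.54223857 0.31347681 0.048     ] [0.54111218 0.29847903 0.048     ]
(np.float64(318.86850874067795), np.float64(391.9091827298357))
```

```bash
python3 -m crank '{"travel":[[-0.2,-2.3,0],[-0.4,-4.6,0],[-0.6,-7,0],[-0.8,-9.3,0],[-0.9,-11.6,0]],"turn":[[0,0,8],[0,0,16],[0,0,24],[0,0,32],[0,0,40]],"gripper":[0.2,0.2,0.2,0.2,0.2]}'
python3 -m crank '{"travel":[[0,0,0],[0,0,0],[0,0,0],[0,0,0],[0,0,0]],"turn":[[0,0,8],[0,0,16],[0,0,24],[0,0,32],[0,0,35]],"gripper":[0.2,0.2,0.2,0.2,0.2]}'
python3 - <<'E'
from h import *
d=grab('wrist','w6.png');s=bot.observe();print(s['position'],s['tool_rot'],s['qpos'],s['force'],s['moment'],s['grip_width'])
E
```

```text
clock: 9.25
position: [0.5345, 0.2362, 0.1189]
tool_rot: [-3.141, -0.0, 2.2]
force: [0.3, -0.3, -0.9]
grip_width: 0.0676
finger_force: 0.0
clock: 9.75
position: [0.5347, 0.2369, 0.1188]
tool_rot: [-3.141, -0.001, 2.81]
force: [0.2, -0.7, 0.3]
grip_width: 0.0684
finger_force: 0.0
[0.53478534 0.23686471 0.11880471] [-3.14102932e+00 -7.55438487e-04  2.81039459e+00] [-0.44074037  0.59997253 -0.10994005  1.79890361  0.09084853  0.74851663
  0.64129597] [ 1.38893003 -1.00784604  0.11446556] [ 0.01624753 -0.02783849 -0.00796563] 0.06806797809065161
```

View pics/w6.png

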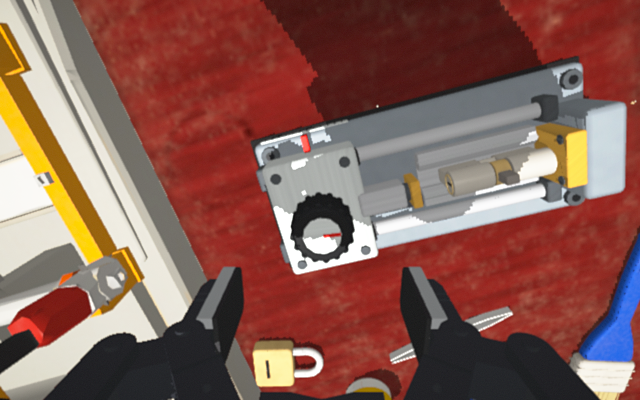

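Knob cap is at about (323,236) in the wrist view, with the fingers straddling it along the vice direction.

Run:
```python
from h import *
d=grab('wrist')
for p in((323,236),(322,238)):print(ray(d,*p,.076))
print(proj(d,[.5347,.2369,.076]))
```

```text
[0.53476503 0.23828464 0.076     ]
[0.53575244 0.23735083 0.076     ]
(np.float64(320.64045505878187), np.float64(236.62698017922574))
```

```bash
python3 -m crank '{"travel":[[0,0.1,-1.5],[0,0.1,-3],[0,0.1,-4.5],[0,0.1,-6],[0,0.1,-6.7]],"turn":[[0,0,0],[0,0,0],[0,0,0],[0,0,0],[0,0,0]],"gripper":[0.2,0.2,0.2,0.2,0.2]}'
python3 -m crank '{"travel":[[0,0,0],[0,0,0],[0,0,0],[0,0,0],[0,0,0]],"turn":[[0,0,0],[0,0,0],[0,0,0],[0,0,0],[0,0,0]],"gripper":[0.4,0.6,0.8,1,1]}' 60
python3 -m crank '{"travel":[[0,0,0],[0,0,0],[0,0,0],[0,0,0],[0,0,0]],"turn":[[0,0,0],[0,0,0],[0,0,0],[0,0,0],[0,0,0]],"gripper":[1,1,1,1,1]}' 60
python3 - <<'E'
from h import *
s=bot.observe();print(s['position'],s['qpos'],s['force'],s['moment'])
E
```

```text
clock: 10.35
position: [0.5342, 0.2379, 0.0501]
tool_rot: [-3.14, -0.002, 2.804]
force: [0.2, -0.4, 0.3]
grip_width: 0.0685
finger_force: 0.0
clock: 10.85
position: [0.5348, 0.2373, 0.053]
tool_rot: [-3.14, -0.0, 2.804]
force: [-5.0, -5.0, 4.3]
grip_width: 0.0362
finger_force: 59.5
clock: 11.35
position: [0.5348, 0.2373, 0.053]
tool_rot: [-3.14, -0.0, 2.804]
force: [-4.1, -4.6, 4.6]
grip_width: 0.0363
finger_force: 59.5
[0.53482021 0.23734661 0.0529777 ] [-0.45185521  0.69946532 -0.09652563  1.82737134  0.10803572  0.62077229
  0.61897863] [-4.13826767 -4.55203077  4.57589432] [-1.14638622  0.95064703 -0.03790149]
```

```bash
python3 -m crank '{"travel":[[0,0.12,0],[0.02,0.24,0],[0.03,0.36,0],[0.04,0.48,0],[0.05,0.6,0]],"turn":[[0,0,-6.9],[0,0,-13.8],[0,0,-20.6],[0,0,-27.5],[0,0,-34.4]],"gripper":[1,1,1,1,1]}'
python3 - <<'E'
from h import *
s=bot.observe();print(s['position'],s['qpos'][6],s['force'],s['moment'])
d=grab('top');s=bot.observe();print(s['position'],s['tool_rot'],s['force'],s['moment'])
E
```

```text
clock: 11.85
position: [0.5352, 0.2431, 0.053]
tool_rot: [-3.14, 0.001, 2.199]
force: [-5.5, -7.1, 4.6]
grip_width: 0.0362
finger_force: 59.5
[0.53520926 0.24310676 0.05298553] 0.1626825297976275 [-5.48683047 -7.05321706  4.64420008] [-1.59724242  1.20830198  0.17335402]
[0.53518512 0.24326344 0.052946  ] [-3.14012947e+00  5.56263734e-04  2.19037179e+00] [-4.95352827 -7.83461099  6.77470684] [-1.72506763  0.96308577  0.0835587 ]
```

```bash
for i in 1; do python3 -m crank '{"travel":[[0,0.12,0],[0.02,0.24,0],[0.03,0.36,0],[0.04,0.48,0],[0.05,0.6,0]],"turn":[[0,0,-6.9],[0,0,-13.8],[0,0,-20.6],[0,0,-27.5],[0,0,-34.4]],"gripper":[1,1,1,1,1]}'; done
python3 - <<'E'
from h import *
s=bot.observe();print(s['qpos'][6],s['force'],s['moment'])
E
python3 -m crank '{"travel":[[0,0.12,0],[0.02,0.24,0],[0.03,0.36,0],[0.04,0.48,0],[0.05,0.6,0]],"turn":[[0,0,-6.9],[0,0,-13.8],[0,0,-20.6],[0,0,-27.5],[0,0,-34.4]],"gripper":[1,1,1,1,1]}'
python3 - <<'E'
from h import *
s=bot.observe();print(s['qpos'][6],s['force'],s['moment'])
d=grab('wrist','w7.png')
E
```

```text
clock: 12.4
position: [0.5355, 0.2491, 0.053]
tool_rot: [-3.14, 0.001, 1.598]
force: [-7.0, -8.7, 6.5]
grip_width: 0.0369
finger_force: 59.5
-0.2854609388485985 [-7.00547318 -8.69020274  6.51774167] [-1.83979395  1.45340231  0.17079945]
clock: 12.9
position: [0.5358, 0.2551, 0.053]
tool_rot: [-3.141, 0.002, 0.998]
force: [-9.0, -9.9, 6.4]
grip_width: 0.0364
finger_force: 59.7
-0.7351585301832707 [-9.03914355 -9.86820317  6.36159282] [-1.95949181  1.65109152  0.20433746]
```

View pics/w7.png

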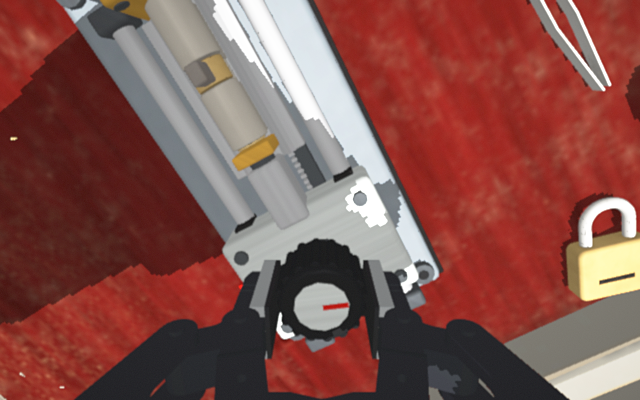

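The jaw pad at (255,150) is now next to the lock's end and the knob hasn't slipped in the grip. From here I go in small steps and watch the torque.

```bash
cat > chk.py <<'E'
import sys
from h import *
s=bot.observe();m=s['moment'][2];print('  mz %.3f f %s yaw %.3f y %.4f'%(m,s['force'].round(1),s['tool_rot'][2],s['position'][1]))
sys.exit(int(m>float(sys.argv[1])))
E
python3 -m crank '{"travel":[[-0.02,0.04,0],[-0.02,0.08,0],[-0.02,0.12,0],[-0.02,0.16,0],[-0.02,0.2,0]],"turn":[[0,0,-2.3],[0,0,-4.6],[0,0,-6.9],[0,0,-9.2],[0,0,-11.5]],"gripper":[1,1,1,1,1]}' | grep clock; python3 chk.py .33 &&
python3 -m crank '{"travel":[[0,0.006,0],[0,0.012,0],[0,0.018,0],[0,0.024,0],[0,0.03,0]],"turn":[[0,0,-0.35],[0,0,-0.7],[0,0,-1],[0,0,-1.4],[0,0,-1.7]],"gripper":[1,1,1,1,1]}' | grep clock; python3 chk.py .33 &&
python3 -m crank '{"travel":[[0,0.006,0],[0,0.012,0],[0,0.018,0],[0,0.024,0],[0,0.03,0]],"turn":[[0,0,-0.35],[0,0,-0.7],[0,0,-1],[0,0,-1.4],[0,0,-1.7]],"gripper":[1,1,1,1,1]}' | grep clock; python3 chk.py .33 &&
python3 -m crank '{"travel":[[0,0.006,0],[0,0.012,0],[0,0.018,0],[0,0.024,0],[0,0.03,0]],"turn":[[0,0,-0.35],[0,0,-0.7],[0,0,-1],[0,0,-1.4],[0,0,-1.7]],"gripper":[1,1,1,1,1]}' | grep clock; python3 chk.py .33
```

```text
clock: 13.45
  mz 0.270 f [-5.6 -9.2  7.3] yaw 0.800 y 0.2571
clock: 13.95
  mz 0.203 f [-6.1 -9.   6.8] yaw 0.772 y 0.2574
clock: 14.45
  mz 0.237 f [-5.9 -8.7  7. ] yaw 0.742 y 0.2577
clock: 14.95
  mz 0.239 f [-5.6 -8.5  6. ] yaw 0.713 y 0.2580
```

```bash
python3 -m crank '{"travel":[[0,0.006,0],[0,0.012,0],[0,0.018,0],[0,0.024,0],[0,0.03,0]],"turn":[[0,0,-0.35],[0,0,-0.7],[0,0,-1],[0,0,-1.4],[0,0,-1.7]],"gripper":[1,1,1,1,1]}' >/dev/null; python3 chk.py .3 &&
python3 -m crank '{"travel":[[0,0.006,0],[0,0.012,0],[0,0.018,0],[0,0.024,0],[0,0.03,0]],"turn":[[0,0,-0.35],[0,0,-0.7],[0,0,-1],[0,0,-1.4],[0,0,-1.7]],"gripper":[1,1,1,1,1]}' >/dev/null && python3 chk.py .3 &&
python3 -m crank '{"travel":[[0,0.006,0],[0,0.012,0],[0,0.018,0],[0,0.024,0],[0,0.03,0]],"turn":[[0,0,-0.35],[0,0,-0.7],[0,0,-1],[0,0,-1.4],[0,0,-1.7]],"gripper":[1,1,1,1,1]}' >/dev/null && python3 chk.py .3 &&
python3 -m crank '{"travel":[[0,0.006,0],[0,0.012,0],[0,0.018,0],[0,0.024,0],[0,0.03,0]],"turn":[[0,0,-0.35],[0,0,-0.7],[0,0,-1],[0,0,-1.4],[0,0,-1.7]],"gripper":[1,1,1,1,1]}' >/dev/null && python3 chk.py .3 &&
python3 -m crank '{"travel":[[0,0.006,0],[0,0.012,0],[0,0.018,0],[0,0.024,0],[0,0.03,0]],"turn":[[0,0,-0.35],[0,0,-0.7],[0,0,-1],[0,0,-1.4],[0,0,-1.7]],"gripper":[1,1,1,1,1]}' >/dev/null && python3 chk.py .3 &&
python3 -m crank '{"travel":[[0,0.006,0],[0,0.012,0],[0,0.018,0],[0,0.024,0],[0,0.03,0]],"turn":[[0,0,-0.35],[0,0,-0.7],[0,0,-1],[0,0,-1.4],[0,0,-1.7]],"gripper":[1,1,1,1,1]}' >/dev/null && python3 chk.py .3
```

```text
mz 0.261 f [-6. -9.  6.] yaw 0.683 y 0.2583
  mz 0.234 f [-4.8 -8.9  5.9] yaw 0.653 y 0.2586
  mz 0.163 f [-5.1 -9.   5.5] yaw 0.624 y 0.2589
  mz 0.236 f [-4.8 -7.8  6.6] yaw 0.594 y 0.2592
  mz 0.306 f [-4.9 -8.4  5.1] yaw 0.564 y 0.2595
```

```bash
python3 -m crank '{"travel":[[0,0.004,0],[0,0.008,0],[0,0.012,0],[0,0.016,0],[0,0.02,0]],"turn":[[0,0,-0.23],[0,0,-0.46],[0,0,-0.69],[0,0,-0.92],[0,0,-1.15]],"gripper":[1,1,1,1,1]}' >/dev/null; python3 chk.py .32 &&
python3 -m crank '{"travel":[[0,0.004,0],[0,0.008,0],[0,0.012,0],[0,0.016,0],[0,0.02,0]],"turn":[[0,0,-0.23],[0,0,-0.46],[0,0,-0.69],[0,0,-0.92],[0,0,-1.15]],"gripper":[1,1,1,1,1]}' >/dev/null && python3 chk.py .32 &&
python3 -m crank '{"travel":[[0,0.004,0],[0,0.008,0],[0,0.012,0],[0,0.016,0],[0,0.02,0]],"turn":[[0,0,-0.23],[0,0,-0.46],[0,0,-0.69],[0,0,-0.92],[0,0,-1.15]],"gripper":[1,1,1,1,1]}' >/dev/null && python3 chk.py .32
```

```text
mz 0.286 f [-6.  -7.8  6.5] yaw 0.544 y 0.2597
  mz 0.266 f [-5.4 -9.2  6.2] yaw 0.524 y 0.2599
  mz 0.223 f [-4.7 -8.8  6.6] yaw 0.504 y 0.2601
```

```bash
python3 -m crank '{"travel":[[0,0.006,0],[0,0.012,0],[0,0.018,0],[0,0.024,0],[0,0.03,0]],"turn":[[0,0,-0.35],[0,0,-0.7],[0,0,-1],[0,0,-1.4],[0,0,-1.7]],"gripper":[1,1,1,1,1]}' >/dev/null; python3 chk.py .32 &&
python3 -m crank '{"travel":[[0,0.006,0],[0,0.012,0],[0,0.018,0],[0,0.024,0],[0,0.03,0]],"turn":[[0,0,-0.35],[0,0,-0.7],[0,0,-1],[0,0,-1.4],[0,0,-1.7]],"gripper":[1,1,1,1,1]}' >/dev/null && python3 chk.py .3 &&
python3 -m crank '{"travel":[[0,0.006,0],[0,0.012,0],[0,0.018,0],[0,0.024,0],[0,0.03,0]],"turn":[[0,0,-0.35],[0,0,-0.7],[0,0,-1],[0,0,-1.4],[0,0,-1.7]],"gripper":[1,1,1,1,1]}' >/dev/null && python3 chk.py .3 &&
python3 -m crank '{"travel":[[0,0.006,0],[0,0.012,0],[0,0.018,0],[0,0.024,0],[0,0.03,0]],"turn":[[0,0,-0.35],[0,0,-0.7],[0,0,-1],[0,0,-1.4],[0,0,-1.7]],"gripper":[1,1,1,1,1]}' >/dev/null && python3 chk.py .3
```

```text
mz 0.200 f [-4.1 -9.1  5.9] yaw 0.475 y 0.2605
  mz 0.265 f [-4.6 -9.5  5.6] yaw 0.445 y 0.2608
  mz 0.349 f [-5.1 -8.4  6.2] yaw 0.415 y 0.2610
```

```bash
python3 -m crank '{"travel":[[0,0.002,0],[0,0.004,0],[0,0.006,0],[0,0.008,0],[0,0.01,0]],"turn":[[0,0,-0.11],[0,0,-0.22],[0,0,-0.33],[0,0,-0.44],[0,0,-0.55]],"gripper":[1,1,1,1,1]}' >/dev/null; python3 chk.py .32
python3 - <<'E'
from h import *
m=[]
for i in range(4):
    bot.grab_frame('wrist');m.append(bot.observe()['moment'][2])
print(np.round(m,3))
E
```

```text
mz 0.337 f [-3.9 -8.5  5.6] yaw 0.406 y 0.2611
[0.343 0.32  0.368 0.367]
```

```bash
python3 -m crank '{"travel":[[0,0.002,0],[0,0.004,0],[0,0.006,0],[0,0.008,0],[0,0.01,0]],"turn":[[0,0,-0.11],[0,0,-0.22],[0,0,-0.33],[0,0,-0.44],[0,0,-0.55]],"gripper":[1,1,1,1,1]}' >/dev/null; python3 chk.py .32
python3 - <<'E'
from h import *
m=[]
for i in range(6):
    bot.grab_frame('wrist');m.append(bot.observe()['moment'][2])
print(np.round(m,3),np.mean(m),bot.observe()['tool_rot'])
E
```

```text
mz 0.360 f [-4.5 -9.1  6.8] yaw 0.396 y 0.2612
[0.352 0.371 0.375 0.415 0.383 0.344] 0.37328736538102697 [3.14131102e+00 8.14636407e-04 3.96368365e-01]
```

The torque is about 0.135 N m above the drag baseline, so the clamping force is roughly 14–17 N. I'll release and back off.

```bash
python3 -m crank '{"travel":[[0,0,0],[0,0,0],[0,0,0],[0,0,0],[0,0,0]],"turn":[[0,0,0],[0,0,0],[0,0,0],[0,0,0],[0,0,0]],"gripper":[0.5,0.4,0.2,0.2,0.2]}' 20
python3 -m crank '{"travel":[[0,0,1],[0,0,3],[0,0,6],[0,0,9],[0,0,12]],"turn":[[0,0,0],[0,0,0],[0,0,0],[0,0,0],[0,0,0]],"gripper":[0.2,0.2,0.2,0.2,0.2]}'
python3 - <<'E'
from h import *
d=grab('wrist','w8.png')
E
```

```text
clock: 22.45
position: [0.5364, 0.2625, 0.0524]
tool_rot: [-3.141, -0.0, 0.397]
force: [-0.3, 0.7, -1.1]
grip_width: 0.0681
finger_force: 0.0
clock: 22.95
position: [0.5363, 0.2622, 0.1742]
tool_rot: [3.142, -0.0, 0.396]
force: [-0.4, -0.6, -0.1]
grip_width: 0.0683
finger_force: 0.0
```

View pics/w8.png

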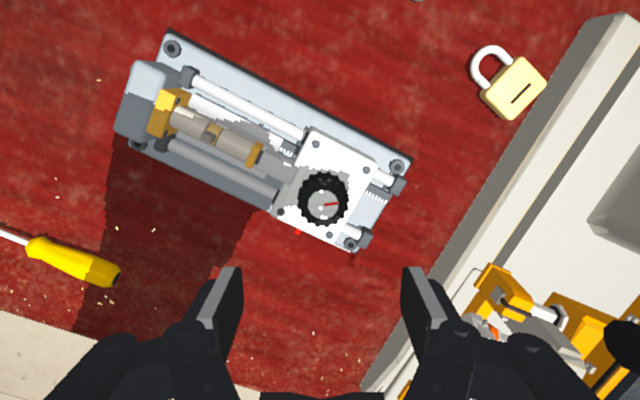

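The lock sits clamped upright between the stop pad (168,112) and the jaw pad (255,153). The knob is where I left it, and the screwdriver and padlock look undisturbed.

```bash
python3 -c "
from h import *
print(bot.job_done())"
```

```text
the job is handed in; nothing more can be done
None
```

The job is handed in: the lock cylinder stands upright in the slot, clamped against the end stop at about 14–17 N as estimated from knob torque. The gripper has let go and is clear, but the judge's verdict was not returned.

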